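Shoot the cross bolt over the casting

ROBOT

A 6-joint arm with a two-finger parallel gripper is mounted at the origin on a cart in front of the work surface, level with it; the furniture and walls round the work are solid. World frame = base frame: x ahead of the robot, y to its left, z up, the work surface at z = 0. Lengths are in m, angles in degrees, forces in N, time in s.
With the tool pointing down it reaches from about 0.4 to 0.825 m from the base axis. Payload 7 kg.
Tool frame: the origin (TCP) lies midway between the tips of the shut fingers; the grasp point (between the pads) lies 19 mm behind it (ctrl.hold_point_z is the distance from the TCP to the grasp point, in m); z points along the fingers, x is the direction in which the jaws open and shut, and the axes are right-handed (so a half turn about z gives the same grasp; the last joint's range is limited). The gripper opens to 88 mm and grips with 3 to 60 N. Pads are 19 mm wide; open, the fingers measure 130 mm over their backs; the gripper's body (78 mm by 193 mm) begins 47 mm behind the grasp point.
Start: joints at [-51.56, 20.546, 0.682, 0, -70.136, -16.507], TCP at [0.252, -0.626, 0.227] pointing down, gripper open.
Joint ranges: [-176.03, 176.03], [-82.01, 121.73], [-58.28, 71.71], [-173.87, 95.51], [-174.79, -0.11], [-173.66, 173.66]. Speed limits (degrees/s): [136.94, 136.94, 172.46, 180, 180, 180].

INTERFACE

Orientations are given as [roll, pitch, yaw] about the fixed x, y, z axes, in that order (R = Rz(yaw) Ry(pitch) Rx(roll)).
In Python, from plant import ctrl gives the robot as it stands.
- The arm moves only by the tool apply_moves, never from a script. Its argument "motion" is a list of rows, each a list of 2 entries, a list of its own where there are three numbers: the shift along the world's x, y, z in cm, then the turn about the world's z in degrees. In form: [[[tx, ty, tz], roll], ...]. A call has 1 to 10 rows; each row is the pose to reach, as a shift and turn from the pose commanded when the call began; what a row does not reach only later rows make up. A row lasts 1/10 s, in which the tool goes at most 50 mm and 8.59 degrees, less where a joint would pass 70% of its speed; a pose out of reach is approached as far as the arm can. A call with a gripper value outside its range is refused whole. "hand" is the finger opening in cm, from 0 to 8.76, set as the call begins (left out, the last holds). The fingers move at their own pace and stop on an object; the grip force is fixed at half the most. Time passes only in rows, so rows that repeat a pose let the fingers close. It gives the time, the measured TCP pose, the force and the opening at its end, in the units of the state.
- ctrl.get_obs(): the state, without advancing time (a new reading comes with each control period).
- ctrl.snapshot(name): name is "side" or "top" or "wrist"; returns (picture, depth): 480x640x3 uint8, blue, green, red; 480x640 float32, m along the optical axis (not along the pixel's ray), 0 where there is no reading.
- ctrl.camera_model(name): a dict with "fx", "fy", "cx", "cy" (pixels), "cam_to_world" (4x4, takes a point from camera to world coordinates); the wrist camera has in their place "tool_from_camera" (4x4, takes a point from camera to tool coordinates, whose origin is the TCP and whose axes are the tool frame's). Camera axes: x right, y down, z forward; pixel columns grow to the right and rows downward; lengths in m; the calibration is good to about 2 mm. A picture is of the moment at which its call begins: read the wrist's pose just before it. camera_model takes no time and is no camera call.
- ctrl.close_job(): hands the job in, once; it reports no verdict.
The state is a dict: "clock": time; "joint_pos": joint angles; "qvel": joint speeds; "tau": joint torques, N m; "tool_pos": TCP position; "orientation": TCP orientation; "force": force on the tool from outside, world axes, zero at the start; "moment": the same for the moment, N m; "opening": finger opening in m.
Only numpy, scipy, OpenCV 4.12 (cv2) and the standard library are available. Lean on these libraries where they do the work, as an engineer would, in place of code of your own. Each camera call takes 0.05 s, during which the arm holds its last target.

TASK

Lock the casting in its trimming fixture: lift the bolt's ball handle up out of the notch it rests in, slide the bolt across over the casting, and lower the handle fully down into the other notch, the one in the adjustable catch plate. Find that notch by gentle feel, never forcing the handle against the notched plates, and leave the casting undisturbed in its nest.

Things in the scene. Friction and masses are not known exactly. Their poses are not given: they have to be found in the camera images.
- fixture: Aluminium base plate, 150 (x) x 270 (y) x 12 mm, fixed, carrying a steel barrel bolt. On 18 mm feet; origin at the plate's underside below the rod; x away from the robot at yaw 0, z up. The 14 mm rod lies along y at x = 0, z = 52 mm, in dark bearing blocks (y = -66, +93 mm; tops at z = 65 mm). An upright steel plate with a notched top edge (z = 60 mm) stands at x = -25 to -19, y = -50 to 78 mm.
- first_notch (a point): Middle of the floor of the notch in the upright plate where the handle rests at the start, bolt drawn back: fixture x = -22, y = -30, z = 47 mm. 13 mm wide along y, open at the top, 13 mm deep.
- catch_middle (a point): Fixed point on the top edge (fixture x = -27, y = 28, z = 60 mm) at the middle of the range in which the catch plate was clamped by eye, in front of the upright plate (4 mm, front x = -29 mm, screw heads to -32 mm). Its notch, the only other one (13 mm wide, floor z = 47 mm), is centred up to 12 mm to either side along y, unmeasured. It holds fast; elsewhere the edge stops the handle.
- handle_knob: Black ball, 20 mm, on the bolt's handle; origin at its centre, 50 mm from the rod's axis. A 10 mm round shank joins it to the rod: 1.5 mm play each side in a notch. It starts level, towards fixture -x, at x = -50, y = -30, z = 52 mm, swings up about the rod and travels with it. Can be pinched from above, fingers closing along the fixture's y; over 25 mm is free each side.
- bolt (a joint): Travel of the bolt along the fixture's +y, towards the casting, m: 0 drawn back in the first notch; the other notch lies at 0.046 to 0.070; it runs on past it to 0.084. Sliding friction about 2.5 N.
- bolt_handle (a joint): Angle of the handle about the rod, rad: 0 level, fully down in a notch; grows as the ball swings up over the rod (1.57 upright). Above about 0.7 the shank clears the plates' top edge. Stiff (0.04 Nm, 0.8 N at the ball): it stays where it is left, does not drop by itself. Resting on the edge it stays above 0.4. A push of 8 N at the ball is ample; over about 15 N strains it.
- casting: loose grey cast aluminium housing half, 110 by 60 by 28 mm, lying in low fences on the fixture (centre at fixture x = 12, y = 140 mm), 1.5 mm play; origin at the centre of its underside. The bolt's nose passes about 5 mm above it.

How it is judged (in metres and radians):
On the way, in this order (a step that is already met when the one before it is completed fails the run):
1. the handle is lifted out of the first notch (value of joint bolt_handle above 0.5 rad and value of joint bolt below 0.02 m), for 0.05 s.
2. the bolt is slid towards the casting with the handle raised (value of joint bolt_handle above 0.35 rad and value of joint bolt above 0.03 m), for 0.05 s.
At the end, for the whole second after the job is handed in: The bolt is shot by more than 42 mm, its handle lies level in the catch plate's notch (under 0.12 rad), at rest, and the casting lies flat in its nest, moved less than 8 mm (value of joint bolt above 0.042 m and value of joint bolt_handle below 0.12 rad and linear speed of handle_knob below 0.02 m/s and z of casting in the frame of fixture below 0.016 m and distance of casting from where it was at the start of the episode below 0.008 m); the robot touches nothing.
It fails at once if the handle is forced against the fixture's notched plates with more than 28 N (about 15 N at the ball) (contact force between handle_knob and fixture above 28 N).
It fails at once if the casting is shoved or lifted by more than 8 mm (distance of casting from where it was at the start of the episode above 0.008 m).
It also fails if it takes over 67 s, if anything falls off the work surface, if the arm or the gripper's body presses on something with over 40 N, if the wrist force passes 120 N, or if a joint passes its speed limit or range.

## Working session

There is one attempt and no reset: what is moved stays moved. The work goes in short steps, Python scripts to look and compute and a tool call to move; the robot and the scene stay as the last step left them, time stands still between calls to the robot, and variables do not carry over. Pictures are saved under pics/ and viewed, and the job is handed in when it is done.

Besides the shell and the picture viewer there is one more tool, called in YAML: its name, and indented under it one key for each argument. apply_moves: Moves the arm, as the interface text tells. Its arguments: {"type":"object","properties":{"motion":{"type":"array"},"hand":{"type":"number"}},"required":["motion"]}

```bash
ls; mkdir -p pics; cat > h.py <<'E'
import numpy as np, cv2
from plant import ctrl
def snap(name,fn):
    o=ctrl.get_obs(); p,d=ctrl.snapshot(name); cv2.imwrite('pics/%s.png'%fn,p)
    np.savez('pics/%s.npz'%fn,p=p,d=d,pos=o['tool_pos'],ori=o['orientation']); return p,d,o
E
python3 - <<'E'
from h import *
for n in('side','top','wrist'):
    snap(n,n+'0'); print(n,ctrl.camera_model(n))
print(ctrl.get_obs(), ctrl.hold_point_z)
E
```

```text
pics
side {'fx': 535.890198950498, 'fy': 535.890198950498, 'cx': 328.8079176665437, 'cy': 241.06827477632982, 'cam_to_world': array([[-0.8494353 , -0.25992025,  0.45923973,  0.18900348],
       [-0.52731349,  0.45108741, -0.72004211,  0.75634976],
       [-0.02000373, -0.85379249, -0.52022903,  0.53953249],
       [ 0.        ,  0.        ,  0.        ,  1.        ]])}
top {'fx': 523.9633203216606, 'fy': 523.9633203216606, 'cx': 321.80844101656743, 'cy': 245.8525522499342, 'cam_to_world': array([[ 0.0225255 , -0.993639  ,  0.11033648,  0.49812628],
       [-0.99933257, -0.01920397,  0.03107455,  0.14833882],
       [-0.02875799, -0.1109628 , -0.99340839,  0.94955862],
       [ 0.        ,  0.        ,  0.        ,  1.        ]])}
wrist {'fx': 376.44867579223927, 'fy': 376.44867579223927, 'cx': 321.53496652444534, 'cy': 235.27652219972154, 'tool_from_camera': array([[ 9.99998906e-01, -6.58667943e-04,  1.32422083e-03,
        -2.50675452e-04],
       [ 2.62783920e-04,  9.60238966e-01,  2.79179261e-01,
        -7.51900930e-02],
       [-1.45545487e-03, -2.79178607e-01,  9.60238089e-01,
        -1.58064151e-01],
       [ 0.00000000e+00,  0.00000000e+00,  0.00000000e+00,
         1.00000000e+00]])}
{'clock': 0.15, 'joint_pos': array([-5.15610530e+01,  2.05826248e+01,  6.47280032e-01, -1.33878969e-02,
       -7.01348993e+01, -1.65096932e+01]), 'qvel': array([ 0.12375651, -0.10273547,  0.07882362,  0.03881207, -0.04807703,
       -0.01440931]), 'tau': array([-8.43662237e-04, -5.83275211e+01,  2.93289918e+01,  7.00111896e+00,
        8.75964324e-03, -1.06027665e-04]), 'tool_pos': array([ 0.25196051, -0.62583655,  0.2258459 ]), 'orientation': array([-1.79992105e+02, -7.09250882e-02,  1.11924692e+02]), 'force': array([ 0.24483144, -0.04519179,  0.76270665]), 'moment': array([-0.01715211,  0.01160025, -0.02030041]), 'opening': 0.08778566630167371} 0.0188
```

View pics/side0.png

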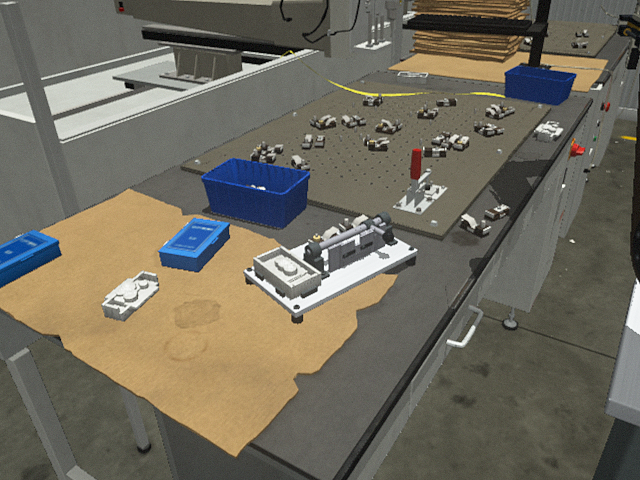

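View pics/top0.png

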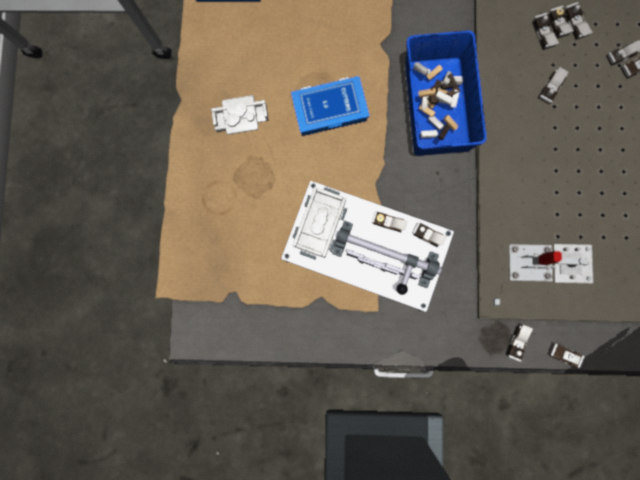

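The top view shows the fixture at about (368,246), with the knob at (402,289) and the casting at (320,222). In the side view the fixture is at about (330,265). Next I'll enlarge the crops.

```bash
python3 - <<'E'
import cv2,numpy as np
p=cv2.imread('pics/top0.png')[170:320,270:470]; cv2.imwrite('pics/t0c.png',cv2.resize(p,None,fx=4,fy=4,interpolation=cv2.INTER_CUBIC))
p=cv2.imread('pics/side0.png')[200:330,235:425]; cv2.imwrite('pics/s0c.png',cv2.resize(p,None,fx=4,fy=4,interpolation=cv2.INTER_CUBIC))
from h import ctrl
z=np.load('pics/top0.npz');d=z['d'];m=ctrl.camera_model('top');T=m['cam_to_world']
def P(u,v):
    Z=d[v,u]; return (T@[(u-m['cx'])/m['fx']*Z,(v-m['cy'])/m['fy']*Z,Z,1])[:3]
for n,u,v in [('knob',402,289),('c',313,184),('c',452,234),('c',425,307),('c',285,258),('block',432,268),('block',343,238),('rod',375,243),('cast',319,222)]: print(n,P(u,v).round(4))
E
```

```text
knob [0.5256 0.0422 0.0837]
c [0.7107 0.1952 0.033 ]
c [ 0.6257 -0.0515  0.0298]
c [ 0.4971 -0.0039  0.0323]
c [0.5774 0.2416 0.0298]
block [ 0.5611 -0.0067  0.0844]
block [0.6083 0.1404 0.0824]
rod [0.6025 0.0862 0.0689]
cast [0.6384 0.182  0.0581]
```

View pics/t0c.png

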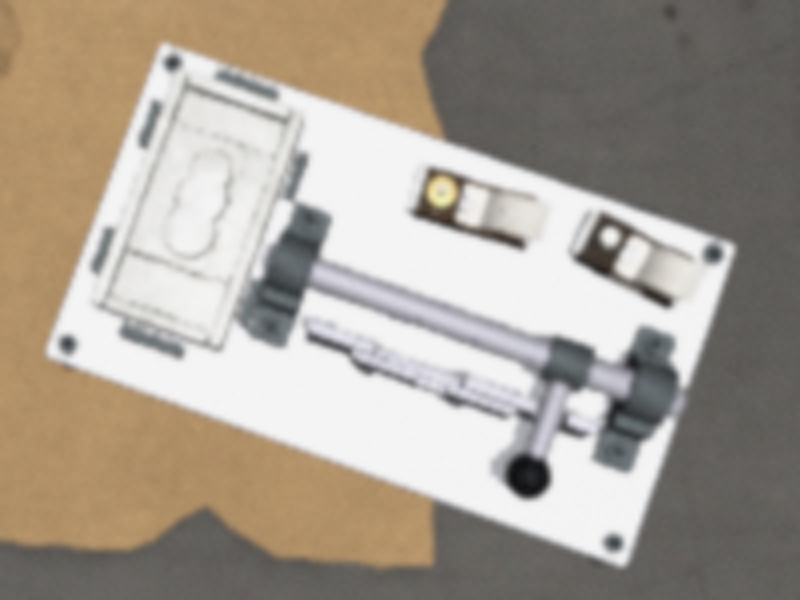

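View pics/s0c.png

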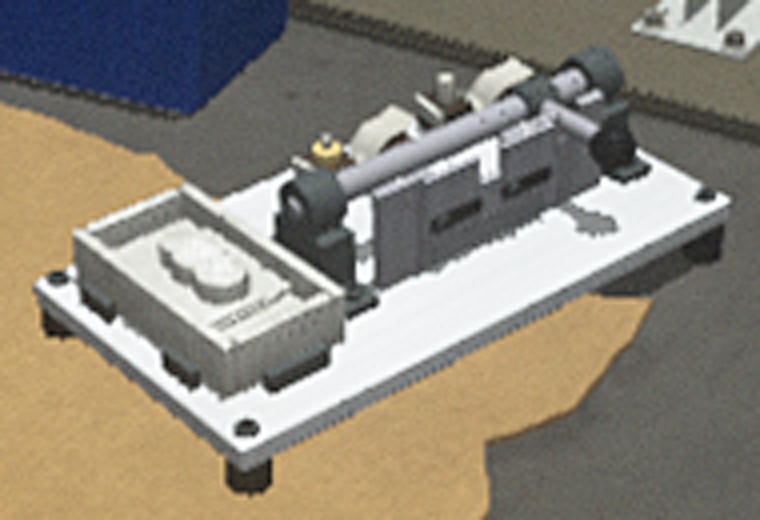

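```bash
cat >> h.py <<'E'
from scipy.spatial.transform import Rotation as R
def T_of(pos,ori):
    T=np.eye(4);T[:3,:3]=R.from_euler('xyz',ori,degrees=True).as_matrix();T[:3,3]=pos;return T
def ray(name,uv,fn=None):
    m=ctrl.camera_model(name)
    if name=='wrist':
        z=np.load('pics/%s.npz'%fn); T=T_of(z['pos'],z['ori'])@m['tool_from_camera']
    else: T=m['cam_to_world']
    uv=np.atleast_2d(uv).astype(float)
    d=np.c_[(uv[:,0]-m['cx'])/m['fx'],(uv[:,1]-m['cy'])/m['fy'],np.ones(len(uv))]@T[:3,:3].T
    return T[:3,3],d
def onz(name,uv,z,fn=None):
    o,d=ray(name,uv,fn); return o+d*((z-o[2])/d[:,2])[:,None]
def tri(rays):
    A=np.zeros((3,3));b=np.zeros(3);M=[]
    for o,d in rays:
        d=np.ravel(d)/np.linalg.norm(d);Q=np.eye(3)-np.outer(d,d);A+=Q;b+=Q@o;M.append((Q,o))
    p=np.linalg.solve(A,b); return p,[np.linalg.norm(Q@(p-o)) for Q,o in M]
E
python3 - <<'E'
from h import *
tc=lambda a:np.array(a)/4.+[270,170]-.375
sc=lambda a:np.array(a)/4.+[235,200]-.375
c=onz('top',tc([(165,42),(735,245),(628,567),(48,355)]),.030)
print(c.round(4), [np.linalg.norm(c[i]-c[i-1]).round(4) for i in range(4)])
for a,b in ((0,1),(3,2)):
    v=c[a]-c[b];print(np.degrees(np.arctan2(v[1],v[0]))-90)
k=tri([ray('top',tc((528,475))),ray('side',sc((615,143)))]);print('knob',k)
for z in(.078,.0775):print('notch L/R top edge side',onz('side',sc([(481,160),(499,150)]),.078))
E
```

```text
[[ 0.7184  0.1994  0.03  ]
 [ 0.6312 -0.0538  0.03  ]
 [ 0.4896 -0.0071  0.03  ]
 [ 0.5766  0.2476  0.03  ]] [np.float64(0.1497), np.float64(0.2678), np.float64(0.1492), np.float64(0.2691)]
-18.99739376569623
-18.87333392216479
knob (array([0.52604484, 0.04065843, 0.07019936]), [np.float64(0.0011320948669607518), np.float64(0.0011320948669608357)])
notch L/R top edge side [[0.56134157 0.09202125 0.078     ]
 [0.55879456 0.08124761 0.078     ]]
notch L/R top edge side [[0.56134157 0.09202125 0.078     ]
 [0.55879456 0.08124761 0.078     ]]
```

apply_moves:
  motion:
    - [[29.3, 69.1, 0], -40.8]
    - [[29.3, 69.1, 0], -40.8]
    - [[29.3, 69.1, 0], -40.8]
    - [[29.3, 69.1, 0], -40.8]
    - [[29.3, 69.1, 0], -40.8]
    - [[29.3, 69.1, 0], -40.8]
    - [[29.3, 69.1, 0], -40.8]
    - [[29.3, 69.1, 0], -40.8]
    - [[29.3, 69.1, 0], -40.8]
    - [[29.3, 69.1, 0], -40.8]
  hand: 5.0

```text
clock: 1.15
tool_pos: [0.4427, -0.1759, 0.2268]
orientation: [180.0, -0.0, 71.1]
force: [0.6, -0.1, 1.6]
opening: 0.0498
```

apply_moves:
  motion:
    - [[10.2, 24.0, -2.6], 0]
    - [[10.2, 24.0, -2.6], 0]
    - [[10.2, 24.0, -2.6], 0]
    - [[10.2, 24.0, -2.6], 0]
    - [[10.2, 24.0, -2.6], 0]
    - [[10.2, 24.0, -2.6], 0]
    - [[10.2, 24.0, -2.6], 0]
    - [[10.2, 24.0, -2.6], 0]
    - [[10.2, 24.0, -2.6], 0]

```text
clock: 2.05
tool_pos: [0.544, 0.061, 0.2008]
orientation: [-180.0, -0.0, 71.1]
force: [0.2, -0.7, -0.2]
opening: 0.0498
```

```bash
python3 - <<'E'
from h import *
p,d,o=snap('wrist','w1'); print(o['tool_pos'],o['orientation'],o['force'],o['clock'])
cv2.imwrite('pics/w1c.png',p)
E
```

```text
[0.5440312  0.06103319 0.20083174] [-1.79999102e+02 -1.14348016e-03  7.10786495e+01] [ 0.21224281 -0.67021758 -0.16586636] 2.05
```

View pics/w1.png

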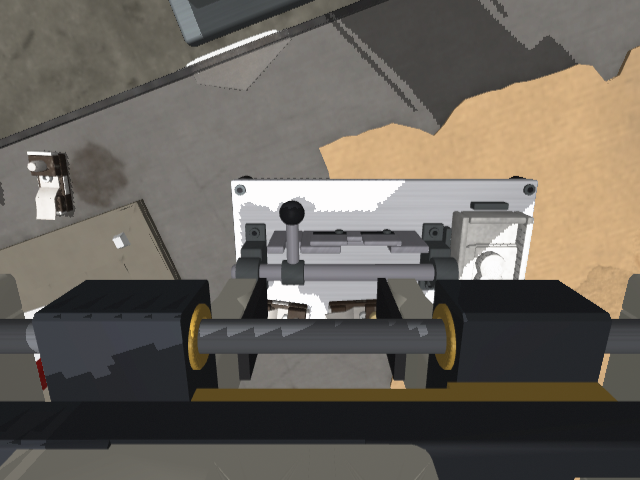

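```bash
python3 - <<'E'
import cv2
p=cv2.imread('pics/w1.png')[190:290,240:460]; cv2.imwrite('pics/w1c.png',cv2.resize(p,(792,360),interpolation=cv2.INTER_CUBIC))
E
```

```text
(no output)
```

View pics/w1c.png

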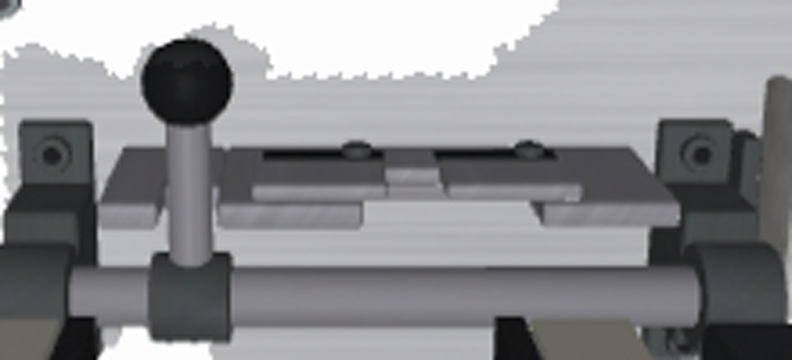

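```bash
python3 - <<'E'
from h import *
w=lambda a:np.array(a,float)/3.6+[240,190]-.36
tc=lambda a:np.array(a)/4.+[270,170]-.375
sc=lambda a:np.array(a)/4.+[235,200]-.375
k=tri([ray('top',tc((528,475))),ray('side',sc((615,143))),ray('wrist',w((187,82)),'w1')]);print('knob',k)
k2=tri([ray('side',sc((615,143))),ray('wrist',w((187,82)),'w1')]);print('knob',k2)
kz=onz('wrist',w((187,82)),.070,'w1')[0];print('kw',kz)
ang=np.radians(-18.93);ex=np.array([np.cos(ang),np.sin(ang)]);ey=np.array([-ex[1],ex[0]])
def f(p,base): d=(p[:2]-base[:2])*1000; return d@ex-50,d@ey-30
n=onz('wrist',w([(387,190),(442,190)]),.078,'w1')
ns=onz('side',sc([(481,160),(499,150)]),.078)
for q in n: print('notch w',q,f(q,kz))
for q in ns: print('notch s',q,f(q,k[0]))
for q in onz('wrist',w([(253,190),(581,190)]),.078,'w1'): print('catch ends',f(q,kz))
for q in onz('wrist',w([(160,203),(218,203),(100,203),(681,203)]),.078,'w1'): print('upright',f(q,kz))
q=onz('wrist',w([(387,168),(437,168)]),.065,'w1')
for a in q: print('floor',f(a,kz))
r=onz('wrist',w([(80,295),(690,295)]),.077,'w1');v=r[1]-r[0];print('rod yaw',np.degrees(np.arctan2(v[1],v[0]))-90)
E
```

```text
knob (array([0.52619716, 0.0414774 , 0.07068986]), [np.float64(0.0008855918920333687), np.float64(0.0016180605163481317), np.float64(0.0011136262092167515)])
knob (array([0.52550754, 0.04207058, 0.0713335 ]), [np.float64(0.0012573616626690859), np.float64(0.0012573616626690228)])
kw [0.52694996 0.04229729 0.07      ]
notch w [0.56205729 0.07624969 0.078     ] (np.float64(-27.80601546287629), np.float64(13.505372345557447))
notch w [0.56593494 0.08753899 0.078     ] (np.float64(-27.80047946875723), np.float64(25.442052960243558))
notch s [0.56134157 0.09202125 0.078     ] (np.float64(-33.15342541509506), np.float64(29.21151116780966))
notch s [0.55879456 0.08124761 0.078     ] (np.float64(-32.06758040702941), np.float64(18.194278541447808))
catch ends (np.float64(-27.8195009324924), np.float64(-15.57192439332236))
catch ends (np.float64(-27.78648613188556), np.float64(55.61441033213512))
upright (np.float64(-24.86796415363437), np.float64(-35.83072440301494))
upright (np.float64(-24.861961825303318), np.float64(-23.21265618268078))
upright (np.float64(-24.874172817534134), np.float64(-48.882550348373556))
upright (np.float64(-24.814024827208026), np.float64(77.56029039448984))
floor (np.float64(-28.975424480536613), np.float64(14.347430905305941))
floor (np.float64(-28.97040976650873), np.float64(25.647676431474366))
rod yaw -18.962197234693093
```

apply_moves:
  motion:
    - [[-1.77, -1.92, -3], 0]
    - [[-1.77, -1.92, -6], 0]
    - [[-1.77, -1.92, -8], 0]
    - [[-1.77, -1.92, -10], 0]
    - [[-1.77, -1.92, -11.5], 0]
    - [[-1.77, -1.92, -13], 0]
    - [[-1.77, -1.92, -14], 0]
    - [[-1.77, -1.92, -14.9], 0]
    - [[-1.77, -1.92, -14.9], 0]
  hand: 3.0

```text
clock: 3.0
tool_pos: [0.5262, 0.0423, 0.0509]
orientation: [-179.9, 0.1, 71.1]
force: [-0.6, 0.7, 0.9]
opening: 0.0299
```

```bash
python3 - <<'E'
from h import *
p,d,o=snap('wrist','w2'); print(o['tool_pos'],o['orientation'],o['force'],o['clock'])
q,_,_=snap('side','s2'); cv2.imwrite('pics/s2c.png',cv2.resize(q[180:330,235:435],None,fx=4,fy=4))
E
```

```text
[0.52620665 0.04227735 0.05087457] [-1.79937274e+02  5.16382391e-02  7.10865680e+01] [-0.63797843  0.72487383  0.87667882] 3.0
```

View pics/w2.png

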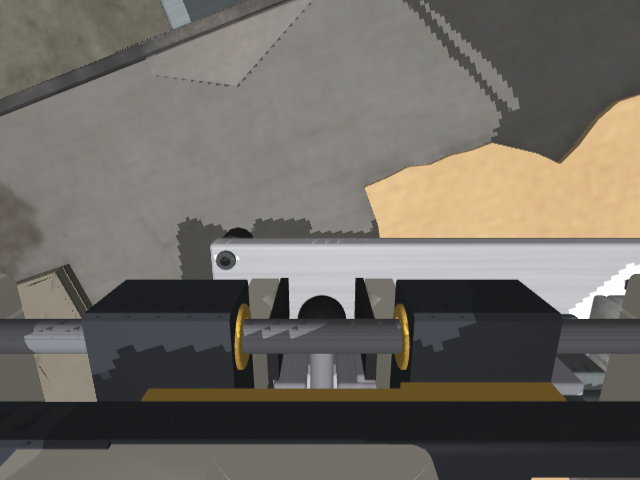

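View pics/s2c.png

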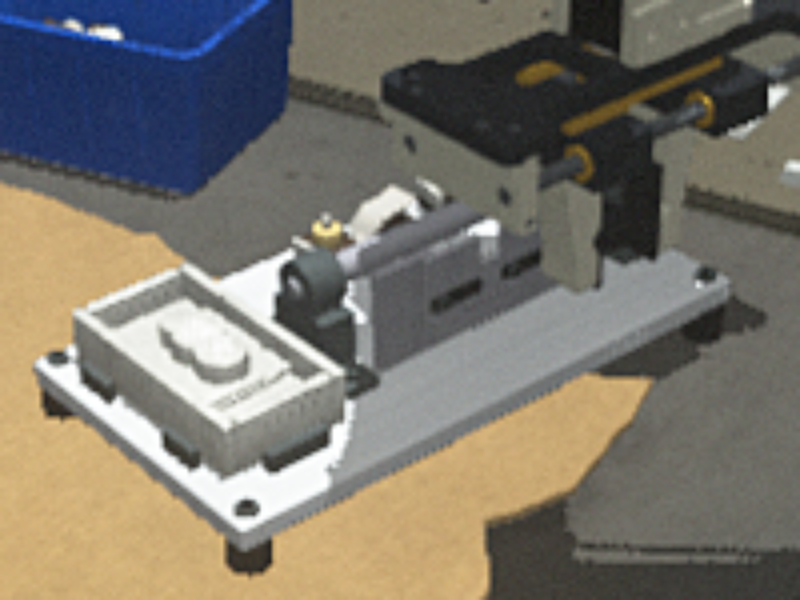

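The ball sits midway between the pads, at (322,315), so I'll close on it.

apply_moves:
  motion:
    - [[0, 0, 0], 0]
    - [[0, 0, 0], 0]
    - [[0, 0, 0], 0]
    - [[0, 0, 0], 0]
    - [[0, 0, 0], 0]
  hand: 1.5

```text
clock: 3.6
tool_pos: [0.5271, 0.0429, 0.0519]
orientation: [180.0, -0.0, 71.1]
force: [-0.0, -2.2, 0.7]
opening: 0.0181
```

apply_moves:
  motion:
    - [[0.02, -0.01, 0.5], 0]
    - [[0.095, -0.03, 0.99], 0]
    - [[0.21, -0.07, 1.48], 0]
    - [[0.37, -0.13, 1.95], 0]
    - [[0.37, -0.13, 1.95], 0]

```text
clock: 4.1
tool_pos: [0.5303, 0.0417, 0.0717]
orientation: [-180.0, -0.0, 71.1]
force: [-1.9, 1.5, -1.0]
opening: 0.0179
```

apply_moves:
  motion:
    - [[0.22, -0.07, 0.45], 0]
    - [[0.46, -0.15, 0.87], 0]
    - [[0.68, -0.22, 1.18], 0]
    - [[0.9, -0.3, 1.46], 0]
    - [[1.15, -0.39, 1.72], 0]
    - [[1.15, -0.39, 1.72], 0]

```text
clock: 4.7
tool_pos: [0.5423, 0.0376, 0.0889]
orientation: [180.0, -0.0, 71.1]
force: [-3.8, 1.8, 3.9]
opening: 0.0178
```

```bash
python3 - <<'E'
from h import *
q,_,_=snap('side','s3'); cv2.imwrite('pics/s3c.png',cv2.resize(q[180:330,235:435],None,fx=4,fy=4))
E
```

```text
(no output)
```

View pics/s3c.png

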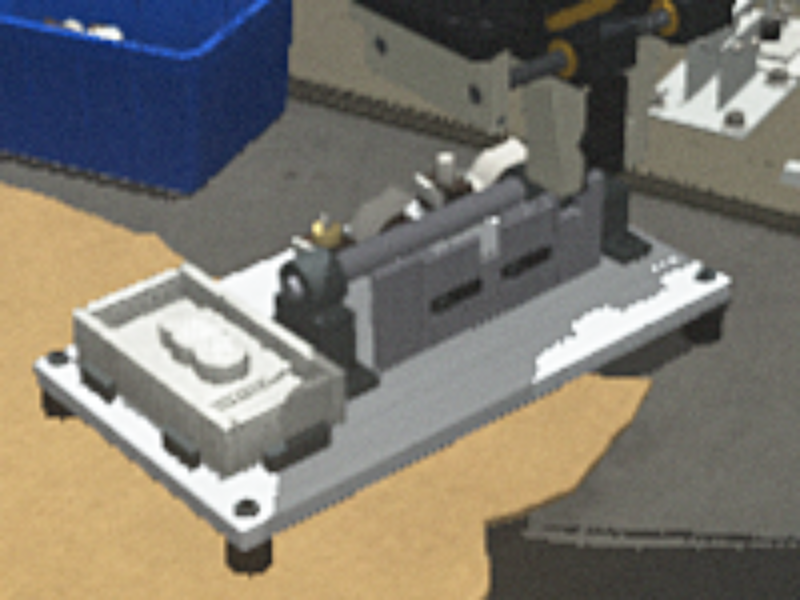

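apply_moves:
  motion:
    - [[0.16, 0.47, 0], 0]
    - [[0.36, 1.04, 0], 0]
    - [[0.58, 1.7, 0], 0]
    - [[0.81, 2.36, 0], 0]
    - [[1.04, 3.03, 0], 0]
    - [[1.26, 3.69, 0], 0]
    - [[1.46, 4.26, 0], 0]
    - [[1.62, 4.73, 0], 0]
    - [[1.62, 4.73, 0], 0]
    - [[1.62, 4.73, 0], 0]

```text
clock: 5.75
tool_pos: [0.5581, 0.0855, 0.0883]
orientation: [-180.0, -0.0, 71.1]
force: [-4.3, 2.1, 2.4]
opening: 0.018
```

```bash
python3 - <<'E'
from h import *
q,_,o=snap('side','s4'); cv2.imwrite('pics/s4c.png',cv2.resize(q[180:330,235:435],None,fx=4,fy=4));p,_,_=snap('wrist','w4')
print(o)
E
```

```text
{'clock': 5.75, 'joint_pos': array([ 2.85608155e+01,  1.76659224e+01, -2.35763287e+01, -1.93274864e-02,
       -4.87705540e+01, -1.37400086e+02]), 'qvel': array([-0.02959083, -0.08181018, -0.00234084, -0.10618539,  0.07590844,
       -0.03043953]), 'tau': array([-1.69384651e+00, -4.74171352e+01,  2.49839169e+01,  6.92396700e+00,
        1.22891877e+00, -1.41467020e-02]), 'tool_pos': array([0.55806331, 0.08550639, 0.08831463]), 'orientation': array([-1.79980634e+02, -4.09938282e-04,  7.11479891e+01]), 'force': array([-4.34936716,  2.08929556,  2.43079521]), 'moment': array([7.90489290e-01, 2.00119555e+00, 1.95721553e-04]), 'opening': 0.018001112157067123}
```

View pics/s4c.png

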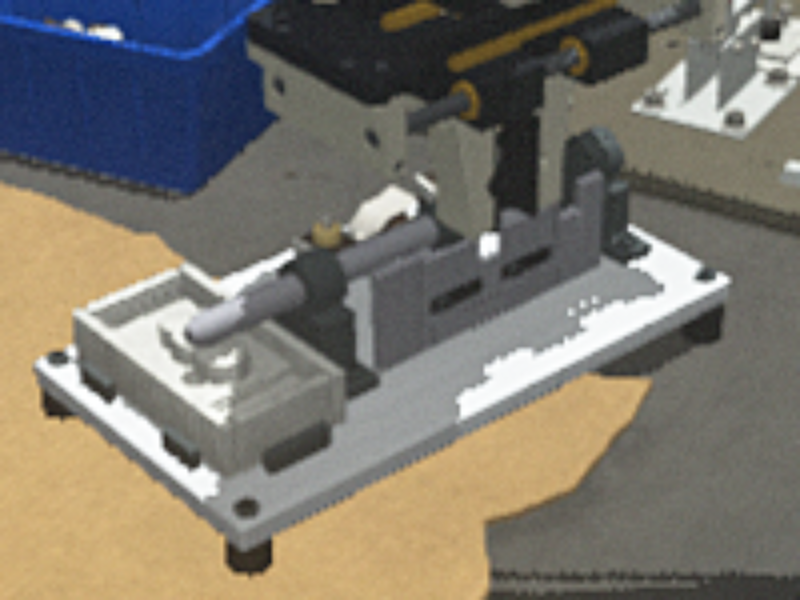

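View pics/w4.png

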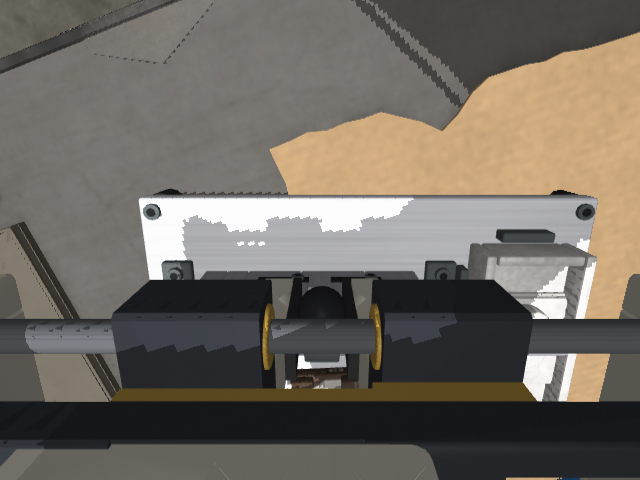

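apply_moves:
  motion:
    - [[-0.2, 0.07, -0.22], 0]
    - [[-0.4, 0.14, -0.48], 0]
    - [[-0.6, 0.2, -0.76], 0]
    - [[-0.79, 0.27, -1.03], 0]
    - [[-0.79, 0.27, -1.03], 0]
    - [[-0.79, 0.27, -1.03], 0]

```text
clock: 6.45
tool_pos: [0.5511, 0.088, 0.0782]
orientation: [179.9, -0.0, 71.1]
force: [1.0, -0.5, 0.6]
opening: 0.018
```

apply_moves:
  motion:
    - [[-0.12, 0.04, -0.23], 0]
    - [[-0.23, 0.08, -0.46], 0]
    - [[-0.23, 0.08, -0.46], 0]

```text
clock: 6.75
tool_pos: [0.5486, 0.0888, 0.0733]
orientation: [179.9, -0.0, 71.1]
force: [3.1, -0.3, 0.2]
opening: 0.018
```

apply_moves:
  motion:
    - [[-0.04, 0.015, -0.1], 0]
    - [[-0.08, 0.03, -0.2], 0]
    - [[-0.08, 0.03, -0.2], 0]

```text
clock: 7.05
tool_pos: [0.5477, 0.089, 0.0715]
orientation: [180.0, -0.0, 71.1]
force: [4.5, -0.6, -1.0]
opening: 0.0182
```

apply_moves:
  motion:
    - [[0, 0, -0.1], 0]
    - [[0, 0, -0.2], 0]
    - [[0, 0, -0.2], 0]

```text
clock: 7.35
tool_pos: [0.5469, 0.089, 0.0692]
orientation: [-180.0, -0.0, 71.1]
force: [1.8, 1.1, 1.1]
opening: 0.0177
```

apply_moves:
  motion:
    - [[-0.03, 0.01, -0.12], 0]
    - [[-0.06, 0.02, -0.25], 0]
    - [[-0.09, 0.03, -0.38], 0]
    - [[-0.12, 0.04, -0.5], 0]
    - [[-0.12, 0.04, -0.5], 0]

```text
clock: 7.85
tool_pos: [0.5455, 0.0891, 0.064]
orientation: [-180.0, 0.0, 71.1]
force: [-0.7, 2.3, 0.4]
opening: 0.018
```

apply_moves:
  motion:
    - [[-0.04, 0.01, -0.15], 0]
    - [[-0.06, 0.02, -0.3], 0]
    - [[-0.08, 0.03, -0.45], 0]
    - [[-0.1, 0.03, -0.6], 0]
    - [[-0.11, 0.04, -0.75], 0]
    - [[-0.11, 0.04, -0.75], 0]

```text
clock: 8.45
tool_pos: [0.5447, 0.0895, 0.0566]
orientation: [-180.0, 0.0, 71.1]
force: [-0.7, 2.4, 0.8]
opening: 0.0179
```

apply_moves:
  motion:
    - [[-0.01, 0, -0.1], 0]
    - [[-0.02, 0, -0.2], 0]
    - [[-0.02, 0, -0.3], 0]
    - [[-0.02, 0, -0.3], 0]

```text
clock: 8.85
tool_pos: [0.5446, 0.0895, 0.0537]
orientation: [-180.0, 0.0, 71.1]
force: [-0.2, 1.6, 1.5]
opening: 0.018
```

apply_moves:
  motion:
    - [[0, 0, -0.05], 0]
    - [[0, 0, -0.1], 0]
    - [[0, 0, -0.15], 0]
    - [[0, 0, -0.15], 0]

```text
clock: 9.25
tool_pos: [0.5446, 0.0895, 0.0523]
orientation: [-180.0, 0.0, 71.1]
force: [-2.6, 0.1, 2.3]
opening: 0.0182
```

apply_moves:
  motion:
    - [[0, 0, 0], 0]
    - [[0, 0, 0], 0]
    - [[0, 0, 0], 0]
    - [[0, 0, 0], 0]
    - [[0, 0, 0], 0]
  hand: 3.2

```text
clock: 9.75
tool_pos: [0.5447, 0.0895, 0.0524]
orientation: [-180.0, 0.0, 71.1]
force: [-0.3, -0.8, -0.2]
opening: 0.0324
```

apply_moves:
  motion:
    - [[0, 0, 1], 0]
    - [[0, 0, 3], 0]
    - [[0, 0, 6], 0]
    - [[0, 0, 10], 0]
    - [[0, 0, 15], 0]
    - [[0, 0, 15], 0]
    - [[0, 0, 15], 0]

```text
clock: 10.45
tool_pos: [0.5453, 0.09, 0.2049]
orientation: [179.8, -0.2, 71.1]
force: [-0.3, -0.3, 0.3]
opening: 0.032
```

```bash
python3 - <<'E'
from h import *
q,_,o=snap('side','s5'); cv2.imwrite('pics/s5c.png',cv2.resize(q[180:330,235:435],None,fx=4,fy=4));snap('wrist','w5');p,_,_=snap('top','t5')
cv2.imwrite('pics/t5c.png',cv2.resize(p[170:320,270:470],None,fx=4,fy=4))
print(o['tool_pos'],o['force'],o['opening'],o['clock'])
E
```

```text
[0.54532485 0.08996647 0.20485101] [-0.33489947 -0.32337614  0.3115103 ] 0.032003330894686356 10.45
```

View pics/s5c.png

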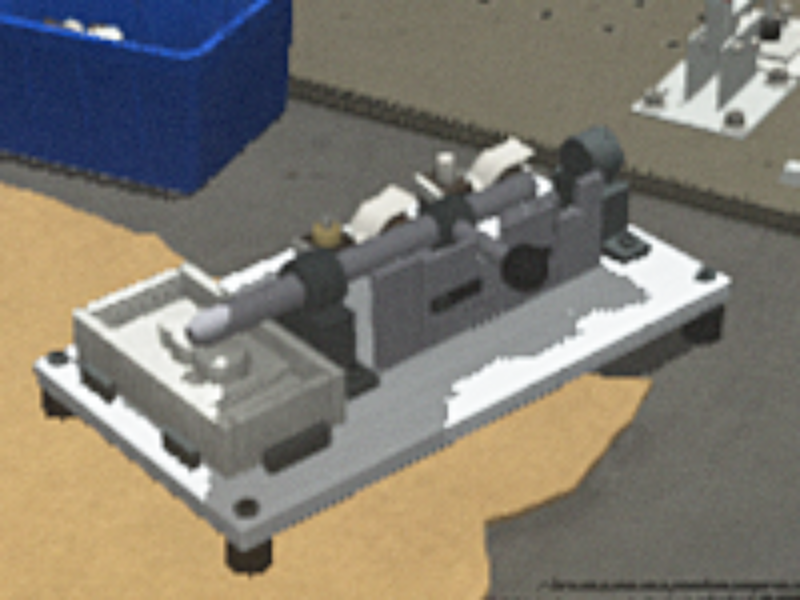

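View pics/w5.png

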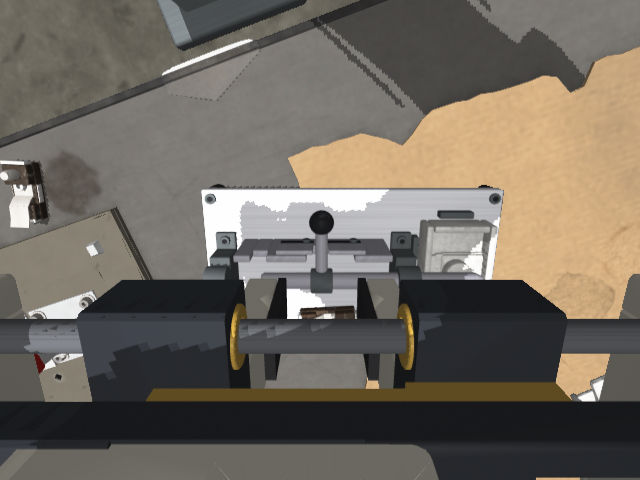

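Both views show the handle down in the catch notch: the knob is at (524,266) in the side crop and (321,222) in the wrist view. Next I'll measure the knob's height and travel, and check the casting.

```bash
python3 - <<'E'
from h import *
sc=lambda a:np.array(a)/4.+[235,180]-.375
p=cv2.imread('pics/t5.png')
def dark(fn,r):
    g=cv2.imread('pics/%s.png'%fn,0);a,b,c,d=r;m=(g[c:d,a:b]<45).astype(np.uint8)
    n,l,s,ce=cv2.connectedComponentsWithStats(m);i=1+np.argmax(s[1:,4]);return ce[i]+[a,c],s[i,4]
t0=dark('top0',(390,415,278,302));t5=dark('t5',(350,415,255,300));print(t0,t5)
w1=dark('w1',(275,310,195,228));w5=dark('w5',(305,340,205,237));print(w1,w5)
s0=dark('side0',(376,398,224,245));s5=dark('s5',(357,376,236,256));print(s0,s5)
a=tri([ray('side',s0[0]),ray('wrist',w1[0],'w1')]);b=tri([ray('side',s5[0]),ray('wrist',w5[0],'w5')])
print(a,b,b[0]-a[0])
def casting(fn):
    z=np.load('pics/%s.npz'%fn);return z
A=np.load('pics/top0.npz')['p'];B=np.load('pics/t5.npz')['p']
print('casting shift px',cv2.phaseCorrelate(*[cv2.cvtColor(x[175:262,280:330],cv2.COLOR_BGR2GRAY).astype(np.float32) for x in(A,B)]))
A=np.load('pics/side0.npz')['p'];B=np.load('pics/s5.npz')['p']
print('side shift',cv2.phaseCorrelate(*[cv2.cvtColor(x[262:305,248:300],cv2.COLOR_BGR2GRAY).astype(np.float32) for x in(A,B)]))
E
```

```text
(array([401.36363636, 288.56060606]), np.int32(66)) (array([389.5       , 295.66666667]), np.int32(6))
(array([291.41137856, 212.35886214]), np.int32(457)) (array([321.11617312, 222.07289294]), np.int32(439))
(array([387.76470588, 237.7254902 ]), np.int32(51)) (array([366.02352941, 246.52941176]), np.int32(85))
(array([0.52664052, 0.04120561, 0.06582964]), [np.float64(0.001052980971254304), np.float64(0.0010529809712542756)]) (array([0.54233057, 0.08989234, 0.06953042]), [np.float64(0.0008941256473105706), np.float64(0.0008941256473107356)]) [0.01569006 0.04868674 0.00370078]
casting shift px ((0.11106863282123314, -0.026700257654653115), 0.3565064188639323)
side shift ((0.015833458712442905, 0.5927598299582151), 0.7748148478598261)
```

View pics/t5c.png

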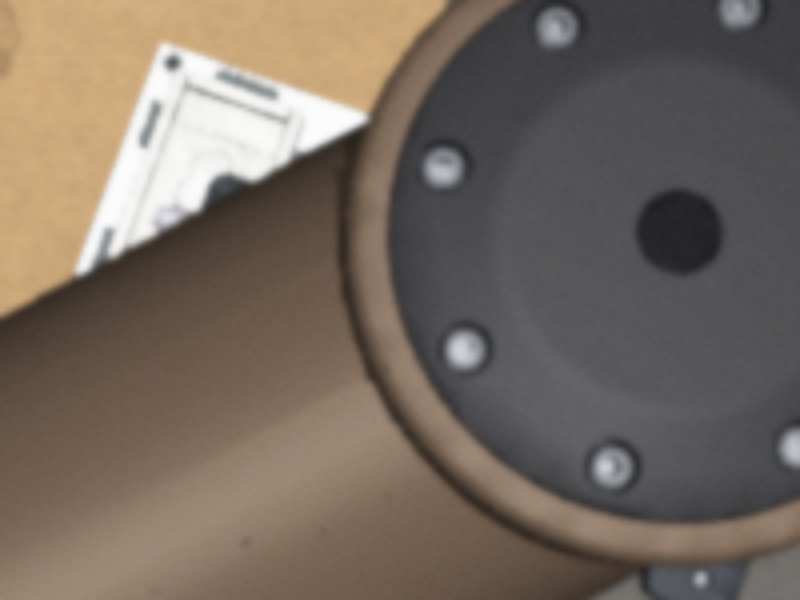

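```bash
python3 -c "
from h import *
print(ctrl.close_job())"
```

```text
the job is handed in; nothing more can be done
None
```

The bolt is shot across over the casting and its handle lies level in the catch plate's notch. I handed the job in at about 10.6 s of the 67 s; no verdict is reported.

**What I did:** I pinched the ball from above, swung the handle up to about 0.82 rad and slid the bolt about 50 mm. I then lowered the handle in small steps, watching the force. It entered the notch at the first try, because the wrist picture had put the notch at about 50 mm. I released it and drew the arm 15 cm clear. The force readings at the end of each move stayed below about 6 N.

**Last checks:**
- **Bolt travel:** about 50 mm from the arm's readings and 51 mm from the pictures; more than 42 mm is needed.
- **Handle level:** the ball stands at a height of 69.5 mm against the expected 70 mm. At release the arm was within about 0.5 mm of its starting height, which is about 0.01 rad.
- **Casting:** it looks undisturbed in its nest in the side view, with an image shift of about 0.6 pixel or less.

**Disagreements and weak checks:**
- My first side-view estimate of the notch was about 4 mm further along than the wrist view. The wrist view proved right.
- The automatic outline of the ball in the first side picture gave a height about 4 mm too low. I think this was because only part of the ball was picked out, so I did not rely on it.
- The arm hid most of the fixture from the top camera at the end, so that view gave only a partial check of the casting.

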